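# Turn the parts carousel to bring the amber jar to the pick-up mark

## Task

With the gripper's fingers as one pushing finger, push the carousel's black handles round, either way, until the small amber jar stands squarely at the pick-up place, centred on the line of the yellow arrow on the base; then move clear. Touch only the black handles: the white tray with its hub and the parts in its cups are not to be touched, lifted or upset, and the things lying round the carousel stay where they are.

Things in the scene. Friction and masses are not known exactly. Their poses are not given: they have to be found in the camera images.
- base: Fixed grey round foot of the carousel, 168 mm across, 10 mm high. Origin: on the bench (z = 0), on the carousel's vertical turning axis. From its edge a flat tongue 46 mm wide and 8 mm high runs out along the base's own -x to 145 mm from the axis; on it a flat yellow arrow points inwards to the pick-up place. z is up.
- pickup (a point): The pick-up place: point on the arrow's line, 52 mm from the turning axis along the base's -x, 46 mm above the bench. The jar's centre must come here, seen from above.
- rotor: The turning part, with hub, tray and handles. Turns both ways without end about the vertical axis; light friction (0.08 N m, about 1 N at a handle), stays where it is left, no detents. Origin on the turning axis, 22 mm above the bench; its yaw is the angle turned. Cups are centred 52 mm from the axis along its +x, +y, -x, -y; handles stand half-way between, at 45, 135, 225 and 315 degrees.
- tray: White round tray, 162 mm across, top 28 mm above the bench, with four blue cups (53 mm across, rim 37 mm, floor 30 mm above the bench) round a dark hub 62 mm high. It turns with the rotor; origin and axes as the rotor's (the hub belongs to it). Not to be touched by the robot.
- handle1 (a point): Point on the centre line of handle 1 (at 45 degrees from the rotor's +x), 106 mm from the axis and 42 mm above the bench. The four handles are alike: level, radial, round black bars 14 mm thick that reach 129 mm from the axis; outside the tray's edge (81 mm) there is nothing under them but the base's 10 mm foot, its tongue and the bench.
- handle2 (a point): The same point on handle 2, at 135 degrees from the rotor's +x.
- handle3 (a point): The same point on handle 3, at 225 degrees from the rotor's +x.
- handle4 (a point): The same point on handle 4, at 315 degrees from the rotor's +x.
- jar_center (a point): Centre of the small amber jar with black cap, 21 mm across and 32 mm tall, that stands upright in one of the four cups (which one varies).
- reel_center (a point): Centre of the small solder reel with blue flanges, 37 mm across and 32 mm tall, upright in another cup.
- sink_center (a point): Centre of the finned aluminium heat sink, 32 x 32 x 20 mm, in another cup.
- lens_center (a point): Centre of the black eye loupe, 34 mm across and 25 mm tall, in another cup.
- side_cutters: Bystander: red side cutters, 34 x 113 x 10 mm, lying on the bench to the right of the carousel. Origin at the centre of the underside.
- tweezers_steel: Bystander: steel tweezers, 14 x 116 x 10 mm, lying on the bench to the left of the carousel. Origin at the centre of the underside.
- white_bottle: Bystander: white bottle, 33 mm across and 62 mm tall, standing to the left of the carousel. Origin at the centre of the underside.
- memory_stick: Bystander: dark memory stick, 17 x 52 x 8 mm, lying behind the carousel. Origin at the centre of the underside.

How it is judged:
By the outcome, as a careful person would: the job done as asked, in the order asked, and still so for the second after the job is handed in, with the robot touching nothing.
It also fails if it takes over 64 s, if anything falls off the work surface, if the arm or the gripper's body presses on something with over 40 N, if the wrist force passes 120 N, or if a joint passes its speed limit or range.

## Robot

A 6-joint arm with a two-finger parallel gripper is mounted at the origin on a cart in front of the work surface, level with it; the furniture and walls round the work are solid. World frame = base frame: x ahead of the robot, y to its left, z up, the work surface at z = 0. Lengths are in m, angles in rad, forces in N, time in s.
With the tool pointing down it reaches from about 0.225 to 0.875 m from the base axis. Payload 3.4 kg.
Tool frame: the origin (TCP) lies at the very end of the fingers, on their centre line; the grasp point (between the pads) lies 19 mm behind it (grasp_offset is the distance from the TCP to the grasp point, in m); y points along the fingers, z is the direction in which the jaws open and shut, and the axes are right-handed (so a half turn about y gives the same grasp; the last joint's range is limited). The gripper opens to 85 mm and grips with 20 to 120 N. Pads are 22 mm wide; open, the fingers measure 114 mm over their backs; the gripper's body (76 mm by 85 mm) begins 54 mm behind the grasp point. The pads swing forward as they close: fully open they stand 13 mm farther back than shut.
Start: joints at [1.207, 0.276, 1.505, -0, 1.361, -0.121], TCP at [0.138, 0.558, 0.211] pointing down, gripper open.
Joint ranges: [-2.89, 2.89], [-0.75, 2.08], [0.22, 2.7], [-1.18, 4.32], [0.11, 2.71], [-2.7, 2.7]. Speed limits (rad/s): [2.57, 2.57, 3.14, 3.14, 3.14, 3.14].

## Interface

Orientations are given as a unit quaternion [w, x, y, z].
In Python, from rig import get_state, get_image, sign_off, grasp_offset gives the robot as it stands.
- The arm moves only by the shell command python3 -m jog 'ROWS' [FORCE]. ROWS is JSON, one flat list of numbers, 7 for each row, row after row: the closure in counts, from 0 (fully open) to 255 (shut), then the shift along the tool's x, y, z in cm, then the turn, a rotation vector about the tool's x, y, z in units of 8 degrees (1.0 is 8 degrees). In form: [jaw, tx, ty, tz, rx, ry, rz, jaw, tx, ty, tz, rx, ry, rz, ...]. A call has 1 to 12 rows; each row is the pose to reach, as a shift and turn from the pose commanded when the call began, along the tool's axes at that moment; what a row does not reach only later rows make up. A row lasts 1/8 s, in which the tool goes at most 62.5 mm and 10.7 degrees, less where a joint would pass 70% of its speed; a pose out of reach is approached as far as the arm can. A call with a gripper value outside its range is refused whole. The fingers move at their own pace and stop on an object; FORCE is the grip in N (left out, the last holds). Time passes only in rows, so rows that repeat a pose let the fingers close. It gives the time, the measured TCP pose, the force and the opening at its end, in the units of the state.
- get_state(): the state, without advancing time (a new reading comes with each control period).
- get_image(name): name is "scene" or "top"; returns a dict with "color" (400x640x3 uint8, blue, green, red), "mtx" (3x3 intrinsics, pixels), "R" (3x3) and "t" (3): a world point X has camera coordinates R X + t. Camera axes: x right, y down, z forward; pixel columns grow to the right and rows downward; lengths in m; the calibration is good to about 2 mm. A picture is of the moment at which its call begins. There is no depth.
- sign_off(): hands the job in, once; it reports no verdict.
The state is a dict: "clock": time; "qpos": joint angles; "qd": joint speeds; "effort": joint torques, N m; "position": TCP position; "ee_rot": TCP orientation; "contact_force": force on the tool from outside, world axes, zero at the start; "moment": the same for the moment, N m; "width": finger opening in m.
Only numpy, scipy, OpenCV 4.12 (cv2) and the standard library are available. Lean on these libraries where they do the work, as an engineer would, in place of code of your own. Each camera call takes 0.05 s, during which the arm holds its last target.

## Working session

There is one attempt and no reset: what is moved stays moved. The work goes in short steps, Python scripts to look and compute and a shell command to move; the robot and the scene stay as the last step left them, time stands still between calls to the robot, and variables do not carry over. Pictures are saved under pics/ and viewed, and the job is handed in when it is done.

```bash
ls; mkdir -p pics
python3 - <<'E'
from rig import *
import cv2
s=get_state();print(s)
for n in("scene","top"):
    i=get_image(n);cv2.imwrite(f"pics/{n}0.png",i["color"]);print(n,i["mtx"],i["R"],i["t"])
print(grasp_offset)
E
```

```text
pics
{'clock': 0.0, 'qpos': array([ 1.20699360e+00,  2.76603865e-01,  1.50615693e+00, -2.48117414e-05,
        1.36070385e+00, -1.21017205e-01]), 'qd': array([-0.00093146, -0.00064113, -0.00096309, -0.00166871, -0.00077146,
       -0.00049545]), 'effort': array([ 2.43569288e-03, -4.16779697e+01, -2.45802552e+01,  3.39888466e-04,
        1.09830784e-02,  3.29023158e-05]), 'position': array([0.1380501 , 0.55758391, 0.20992521]), 'ee_rot': array([-0.7012585 ,  0.70254762, -0.08577566,  0.08547457]), 'contact_force': array([0.12893222, 0.37665982, 0.97867326]), 'moment': array([ 0.01030201,  0.03463168, -0.03153455]), 'width': 0.08535283899648814}
scene [[439.57202822   0.         319.21403814]
 [  0.         439.57202822 198.10370498]
 [  0.           0.           1.        ]] [[-0.54035865 -0.84129152  0.01552781]
 [-0.46825412  0.28532309 -0.83625882]
 [ 0.69910701 -0.45915065 -0.54811502]] [-0.02469603  0.40405614  0.61687046]
top [[400.0295873    0.         324.48575691]
 [  0.         400.0295873  196.99184734]
 [  0.           0.           1.        ]] [[-0.00715725 -0.99957877  0.0281258 ]
 [-0.9874361   0.00262464 -0.15799702]
 [ 0.15785664 -0.02890325 -0.98703895]] [-0.3735371   0.55749121  0.81347437]
0.0187
```

View pics/scene0.png

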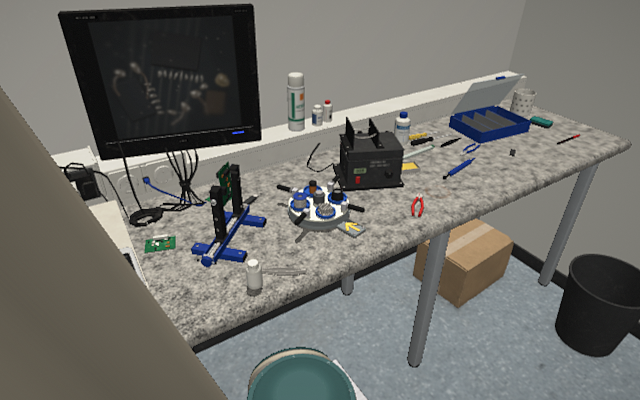

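View pics/top0.png

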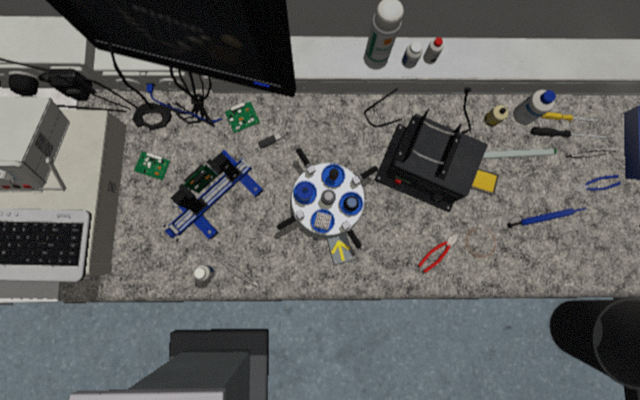

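Run:
```python
import cv2
a=cv2.imread("pics/top0.png")[130:280,230:430];cv2.imwrite("pics/topz.png",cv2.resize(a,None,fx=4,fy=4,interpolation=cv2.INTER_CUBIC))
a=cv2.imread("pics/scene0.png")[155:255,250:400];cv2.imwrite("pics/scz.png",cv2.resize(a,None,fx=5,fy=5,interpolation=cv2.INTER_CUBIC))
```

```text
(no output)
```

View pics/topz.png

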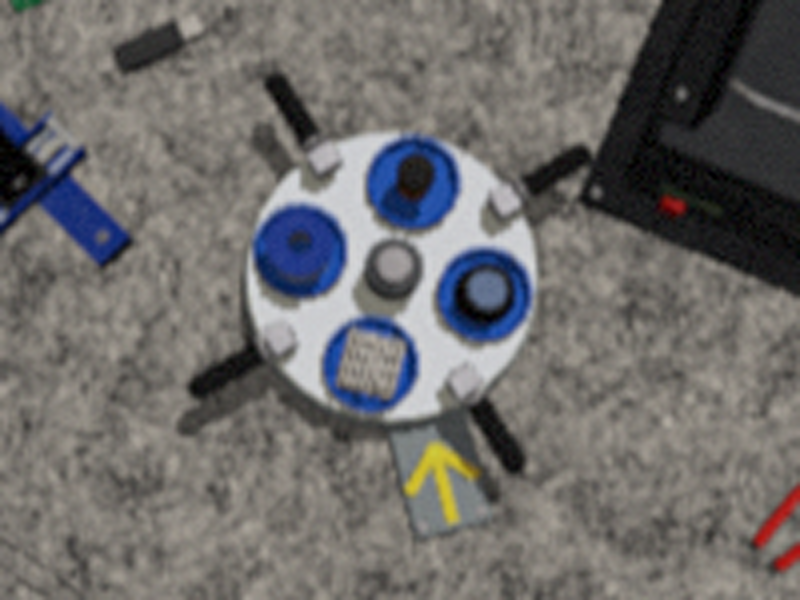

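View pics/scz.png

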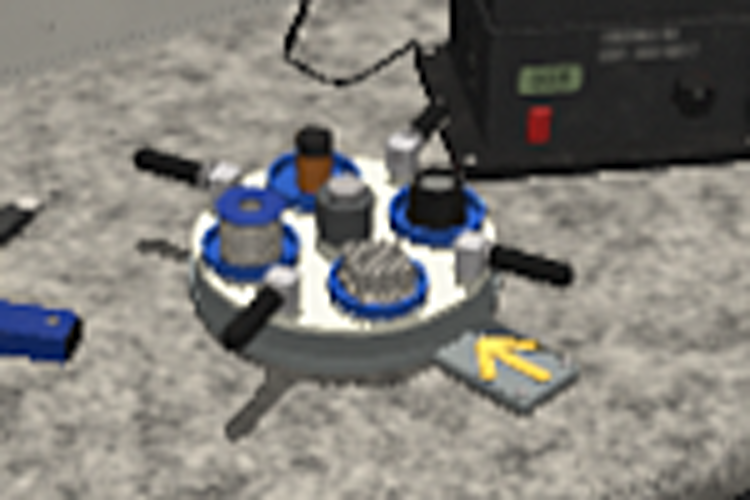

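```bash
cat > h.py <<'E'
import numpy as np, cv2
from rig import *
def ray(im,uv,z):
    d=im["R"].T@np.linalg.inv(im["mtx"])@np.array([uv[0],uv[1],1.]); c=-im["R"].T@im["t"]
    return c+d*(z-c[2])/d[2]
def proj(im,X):
    p=im["mtx"]@(im["R"]@np.array(X)+im["t"]); return p[:2]/p[2]
def cen(m):
    n,l,s,c=cv2.connectedComponentsWithStats(m.astype(np.uint8)); 
    return [(s[i][4],c[i]) for i in range(1,n) if s[i][4]>3], l
def yellow(im,box):
    hsv=cv2.cvtColor(im["color"],cv2.COLOR_BGR2HSV)
    m=cv2.inRange(hsv,(20,110,100),(35,255,255)); k=np.zeros_like(m);x0,y0,x1,y1=box;k[y0:y1,x0:x1]=255
    return m&k
E
python3 - <<'E'
from h import *
im=get_image("top");hsv=cv2.cvtColor(im["color"],cv2.COLOR_BGR2HSV)
# tray white
m=cv2.inRange(hsv,(0,0,165),(180,60,255));k=np.zeros_like(m);k[150:245,280:375]=255;m&=k
n,l,s,c=cv2.connectedComponentsWithStats(m);i=1+np.argmax(s[1:,4])
cs,_=cv2.findContours((l==i).astype(np.uint8),0,cv2.CHAIN_APPROX_NONE)
h=cv2.convexHull(max(cs,key=len))
e=cv2.fitEllipse(h);print(e)
P=np.array([ray(im,p[0],.028)[:2] for p in h]);A=np.c_[2*P,np.ones(len(P))];x=np.linalg.lstsq(A,(P**2).sum(1),rcond=None)[0]
print("axis",x[:2],"r",np.sqrt(x[2]+x[0]**2+x[1]**2))
# arrow
y=yellow(im,(320,230,365,270));ys,xs=np.nonzero(y)
Q=np.array([ray(im,p,.008)[:2] for p in zip(xs,ys)])
for q in(Q,):
    mu=q.mean(0);w,v=np.linalg.eigh(np.cov((q-mu).T));print(len(q),mu,w,v, "ang from axis",np.degrees(np.arctan2(*(mu-x[:2])[::-1])))
ax=x[:2]
# tongue grey
m=cv2.inRange(hsv,(85,15,60),(125,90,200));k[:]=0;k[236:268,320:360]=255
# cups
b=cv2.inRange(hsv,(100,130,60),(125,255,255));k[:]=0;k[155:245,285:375]=255;b&=k
cs,_=cv2.findContours(b,0,cv2.CHAIN_APPROX_NONE)
for c in cs:
    if len(c)>20:
        (u,v),r=cv2.minEnclosingCircle(c);p=ray(im,(u,v),.035)[:2]-ax;print("cup",(u,v),r,p,np.hypot(*p),np.degrees(np.arctan2(p[1],p[0])))
# handles: dark tips
d=cv2.inRange(im["color"],(0,0,0),(48,48,48))
cs,_=cv2.findContours(d,0,cv2.CHAIN_APPROX_NONE)
for c in cs:
    a=cv2.contourArea(c);M=c[:,0].mean(0)
    if a>20 and 265<M[0]<385 and 140<M[1]<260:
        pts=np.array([ray(im,q[0],.042)[:2]-ax for q in c]);p=pts.mean(0);print("dark",M,a,p,np.hypot(*p),np.degrees(np.arctan2(p[1],p[0])),np.hypot(*pts.T).max())
E
```

```text
((343.9743957519531, 202.09182739257812), (35.332298278808594, 72.72875213623047), 10.998229026794434)
axis [ 0.55355763 -0.39965869] r 0.06823222052672806
140 [ 0.44638534 -0.41062639] [8.84160828e-05 1.08021128e-04] [[ 0.09156697 -0.99579892]
 [-0.99579892 -0.09156697]] ang from axis -174.15685975731265
cup (322.1309509277344, 220.73809814453125) 11.416044235229492 [-0.04783069  0.02844834] 0.05565143775986439 149.25701933971132
cup (350.625, 203.25) 11.267447471618652 [-0.00962662 -0.03429772] 0.035623099980983994 -105.67826255037035
cup (304.663818359375, 192.48976135253906) 11.22042179107666 [0.01455074 0.06641733] 0.0679925442011598 77.64284599917103
cup (332.8904113769531, 175.19178771972656) 11.246744155883789 [0.0532816  0.00397777] 0.05342987503060718 4.26952948507087
dark [353.92105263 238.55263158] 77.0 [-0.0871489  -0.03936755] 0.09562810868846212 -155.69000146992477 0.11647742030183031
dark [286.63043478 221.84782609] 82.0 [-0.05056914  0.10493535] 0.11648461657688342 115.72976703486107 0.1388534696810296
dark [350.20833333 205.125     ] 36.0 [-0.01473782 -0.03265145] 0.03582346777565619 -114.29289656794388 0.049631014836758504
dark [333.07692308 174.07692308] 53.0 [0.05428094 0.00389694] 0.05442064957547819 4.1063326988820785 0.06582013496662852
dark [302.11428571 156.31428571] 66.5 [0.09446842 0.07196159] 0.1187550092686192 37.29844379364295 0.13887512880011949
dark [267.43548387 141.75806452] 25.0 [0.12764996 0.14878386] 0.19603864291457354 49.37187007232532 0.20639670499095242
```

```bash
cat >> h.py <<'E'
def D(p): return np.degrees(np.arctan2(p[1],p[0]))
def measure(im,verbose=True,center=None):
    hsv=cv2.cvtColor(im["color"],cv2.COLOR_BGR2HSV)
    k=np.zeros(hsv.shape[:2],np.uint8);k[152:248,282:378]=255
    b=cv2.inRange(hsv,(100,130,50),(125,255,255))&k
    cs,_=cv2.findContours(b,0,cv2.CHAIN_APPROX_NONE)
    C=[]
    for c in cs:
        if len(c)>30:
            u,r=cv2.minEnclosingCircle(c); 
            C.append(ray(im,u,.0365)[:2])
    C=np.array(C); x=np.c_[2*C,np.ones(len(C))];s=np.linalg.lstsq(x,(C**2).sum(1),rcond=None)[0];ax=s[:2]
    if verbose: print("n",len(C),"axis",ax,"mean",C.mean(0),"r",np.hypot(*(C-ax).T),"angs",[round(D(c-ax),1) for c in C])
    return ax,C
E
python3 - <<'E'
from h import *
im=get_image("top");ax,C=measure(im)
hsv=cv2.cvtColor(im["color"],cv2.COLOR_BGR2HSV)
# white+everything tray outline: non-stone -> white mask all parts, hull
m=cv2.inRange(hsv,(0,0,175),(180,50,255));k=np.zeros_like(m);k[155:245,285:372]=255;m&=k
uv=proj(im,[*ax,.028]);print("axis px",uv)
pts=np.argwhere(m)[:,::-1]
P=np.array([ray(im,p,.028)[:2] for p in pts]);r=np.hypot(*(P-ax).T);pts=pts[r<.088]
h=cv2.convexHull(pts.astype(np.int32));P=np.array([ray(im,p[0],.028)[:2] for p in h]);s=np.linalg.lstsq(np.c_[2*P,np.ones(len(P))],(P**2).sum(1),rcond=None)[0]
print("tray axis",s[:2],np.sqrt(s[2]+s[0]**2+s[1]**2))
y=yellow(im,(320,230,365,270));ys,xs=np.nonzero(y);Q=np.array([ray(im,p,.008)[:2] for p in zip(xs,ys)])
print("arrow mean",Q.mean(0),"base -x dir",D(Q.mean(0)-ax), D(Q.mean(0)-s[:2]))
# stem only: far from the axis
rr=np.hypot(*(Q-ax).T);print(rr.min(),rr.max());q=Q[rr>.12].mean(0);print("stem dir",D(q-ax),D(q-s[:2]))
for i in range(5):
    a=rr.min()+(rr.max()-rr.min())*i/5;sel=(rr>=a)&(rr<a+(rr.max()-rr.min())/5);print(round(a,3),sel.sum(),D(Q[sel].mean(0)-ax))
d=cv2.inRange(im["color"],(0,0,0),(48,48,48))
cs,_=cv2.findContours(d,0,cv2.CHAIN_APPROX_NONE)
for c in cs:
    a=cv2.contourArea(c);M=c[:,0].mean(0);p=ray(im,M,.042)[:2]-ax
    if a>20 and np.hypot(*p)<.2: print("dark",M,a,p,np.hypot(*p),D(p))
# scene view
im=get_image("scene");hsv=cv2.cvtColor(im["color"],cv2.COLOR_BGR2HSV)
print("scene proj axis",proj(im,[*ax,.062]))
y=yellow(im,(330,215,370,240));ys,xs=np.nonzero(y);Q=np.array([ray(im,p,.008)[:2] for p in zip(xs,ys)]);print("scene arrow",len(Q),Q.mean(0),D(Q.mean(0)-ax))
b=cv2.inRange(hsv,(100,130,50),(125,255,255));b[:,:285]=0;b[:,352:]=0;b[:180]=0;b[225:]=0
cs,_=cv2.findContours(b,0,cv2.CHAIN_APPROX_NONE)
for c in cs:
    if len(c)>12: print(cv2.boundingRect(c))
E
```

```text
n 4 axis [ 0.5559248  -0.38373299] mean [ 0.55578819 -0.38350802] r [0.05188958 0.05183958 0.05183922 0.05188923] angs [np.float64(166.0), np.float64(-104.1), np.float64(76.7), np.float64(-13.2)]
axis px [327.57991487 198.40258448]
tray axis [ 0.55715907 -0.38384602] 0.07944364540529991
arrow mean [ 0.44641073 -0.41040918] base -x dir -166.31010737186313 -166.5123103609374
0.09521923523334701 0.1389064556142373
stem dir -166.17482262852442 -166.3521516366363
0.095 28 -166.15614128816236
0.104 48 -165.6534403096559
0.113 39 -167.2715674464351
0.121 13 -166.14513041175584
0.13 12 -166.19193387294519
dark [353.92105263 238.52631579] 78.0 [-0.08948154 -0.05530524] 0.10519322505697641 -148.2813184151385
dark [286.46511628 222.18604651] 83.5 [-0.0536834   0.08937866] 0.10426146514323867 120.9902417253217
dark [350.36170213 205.06382979] 35.5 [-0.01698095 -0.04891253] 0.0517763335924565 -109.14545236473612
dark [333.03846154 174.07692308] 54.0 [ 0.05190374 -0.01194171] 0.05325976128582771 -12.956801233494312
dark [302.14285714 156.31428571] 65.5 [0.09208056 0.05596328] 0.10775304088714809 31.28974261181244
dark [266.75609756 143.07317073] 26.5 [0.12225567 0.13432076] 0.18162740932132276 47.69225954017984
scene proj axis [318.71585161 191.36538293]
scene arrow 75 [ 0.44788263 -0.41254442] -165.0684897977784
(316, 207, 19, 12)
(306, 200, 4, 8)
(291, 200, 13, 11)
(328, 192, 19, 12)
(293, 186, 20, 14)
```

```bash
cat >> h.py <<'E'
from scipy.spatial.transform import Rotation as Ro
AX=np.array([.5562,-.3838])
def frame(q): return Ro.from_quat([q[1],q[2],q[3],q[0]])
def yawrot(deg): # tool y down, tool x at world yaw
    x=np.array([np.cos(np.radians(deg)),np.sin(np.radians(deg)),0]);y=np.array([0,0,-1.]);return Ro.from_matrix(np.c_[x,y,np.cross(x,y)])
def row(p0,R0,p,R): 
    t=R0.inv().apply(np.array(p)-p0)*100; r=(R0.inv()*R).as_rotvec(degrees=True)/8
    return [float(v) for v in np.round(np.r_[t,r],2)]
def polar(phi,r=.108,z=.023,dyaw=-90): # finger at world angle phi; tool x along clockwise tangent (dyaw -90) 
    a=np.radians(phi);return np.r_[AX+r*np.array([np.cos(a),np.sin(a)]),z],yawrot(phi+dyaw)
def now():
    s=get_state();return s,np.array(s["position"]),frame(s["ee_rot"])
E
python3 - <<'E'
from h import *
s,p,R=now();M=R.as_matrix();print(M.round(3),D(M[:,0]))
for d in(-90,90):
    P,Q=polar(-128,z=.30,dyaw=d);print(d,P,row(p,R,P,Q))
print(row(p,R,[*p[:2],.32],R),proj(get_image("top"),P))
E
```

```text
[[ 0.971 -0.     0.24 ]
 [-0.24  -0.001  0.971]
 [-0.    -1.    -0.001]] -13.912472527631591
-90 [ 0.48970856 -0.46890516  0.3       ] [58.81, -8.89, -91.22, 0.0, -19.49, -0.01]
90 [ 0.48970856 -0.46890516  0.3       ] [58.81, -8.89, -91.22, 0.01, 3.01, 0.0]
[-0.0, -10.96, -0.01, 0.0, 0.0, 0.0] [390.32432446 213.63541846]
```

```bash
python3 -m jog '[255,0,-6,0,0,0,0, 255,0,-11,0,0,0,0, 255,6,-11,-6,0,0.3,0, 255,10,-11,-12,0,0.6,0, 255,14,-11,-18,0,0.9,0, 255,18,-11,-24,0,1.2,0, 255,22,-11,-30,0,1.5,0, 255,26,-11,-36,0,1.8,0, 255,29,-11,-42,0,2,0, 255,32,-11,-48,0,2.2,0, 255,35,-11,-54,0,2.4,0, 255,38,-11,-60,0,2.6,0]' 30
python3 - <<'E'
from h import *
s,p,R=now();P,Q=polar(-128,z=.20,dyaw=90);print(s["qpos"],s["width"],row(p,R,P,Q))
E
```

```text
clock: 1.8
position: [0.3428, -0.0319, 0.3211]
ee_rot: [0.675, -0.675, 0.211, -0.212]
contact_force: [1.8, 0.0, 0.4]
width: 0.0
[-2.96427344e-01 -1.36155736e-01  1.69303144e+00  6.63519100e-04
  1.58288467e+00 -1.26017090e+00] 4.0876264159649385e-06 [36.98, 12.14, -27.53, -0.01, 0.4, 0.01]
```

```bash
python3 -m jog '[255,5,0,-3.7,0,0.1,0, 255,10,0,-7.4,0,0.2,0, 255,15,0,-11,0,0.3,0, 255,20,0,-15,0,0.4,0, 255,25,0,-18.5,0,0.4,0, 255,30,2,-22.3,0,0.4,0, 255,34,5,-25.3,0,0.4,0, 255,37,9,-27.5,0,0.4,0, 255,37,12,-27.5,0,0.4,0, 255,37,12,-27.5,0,0.4,0]'
python3 - <<'E'
from h import *
s,p,R=now();P,Q=polar(-128,z=.023,dyaw=90);print(s["qpos"],s["contact_force"],row(p,R,P,Q))
im=get_image("top");c=im["color"][130:280,230:430];cv2.imwrite("pics/t1.png",cv2.resize(c,None,fx=4,fy=4,interpolation=cv2.INTER_CUBIC))
im=get_image("scene");c=im["color"][130:255,230:400];cv2.imwrite("pics/s1.png",cv2.resize(c,None,fx=4,fy=4,interpolation=cv2.INTER_CUBIC))
E
```

```text
clock: 3.05
position: [0.4889, -0.4656, 0.1972]
ee_rot: [0.67, -0.667, 0.232, -0.228]
contact_force: [-0.3, 0.4, 0.6]
width: 0.0001
[-8.64003079e-01  4.39058529e-01  1.28655828e+00  1.88880633e-04
  1.42342102e+00 -1.77263560e+00] [-0.28905757  0.39752757  0.63085956] [0.39, 17.41, -0.24, -0.01, 0.01, -0.05]
```

View pics/t1.png

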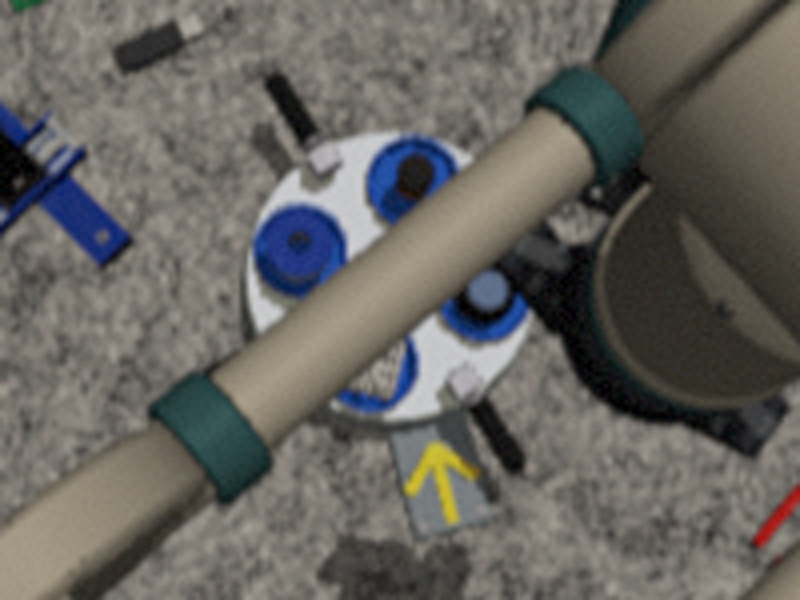

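View pics/s1.png

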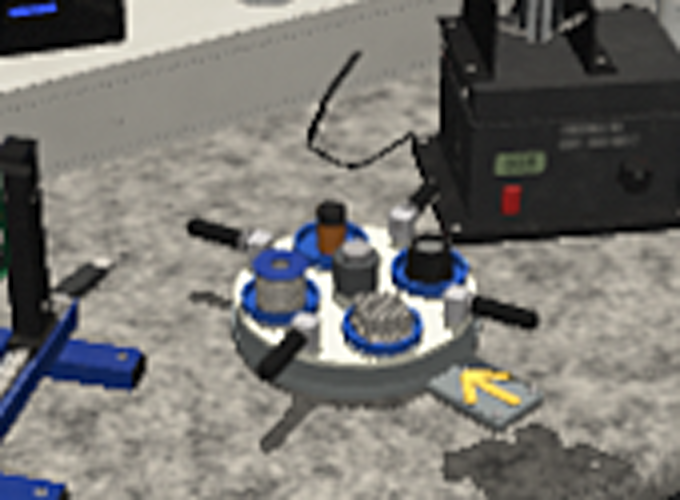

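Run:
```python
from h import *
s,p,R=now()
for n in("top","scene"):
    im=get_image(n);print(n,-im["R"].T@im["t"],proj(im,p),proj(im,p+[0,0,.15]))
    cv2.imwrite(f"pics/{n}2.png",im["color"])
```

```text
top [ 0.41940111 -0.35133091  0.90151886] [378.45412754 219.68663261] [395.82001071 208.70434748]
scene [-0.25540222  0.14717336  0.67639496] [363.03142136 145.42737129] [367.74563389  84.82806234]
```

View pics/scene2.png

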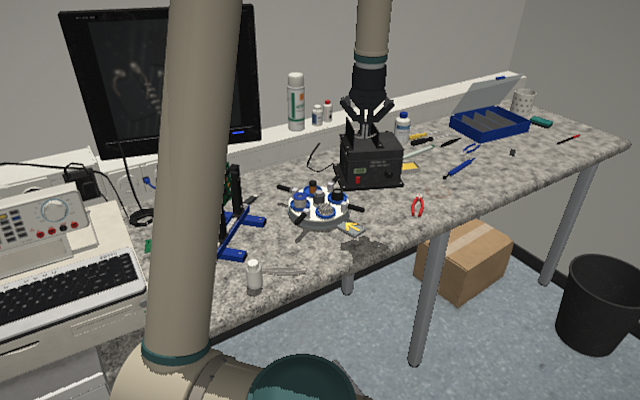

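View pics/top2.png

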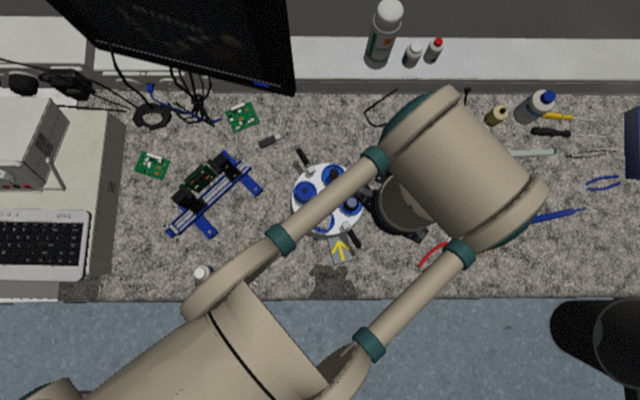

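Run:
```python
from h import *
im=get_image("scene")
for uv in((341,188),(402,188),(417,215),(412,195)): print(uv,ray(im,uv,0)[:2])
im=get_image("top")
for z in(0,.1,.15): print(ray(im,(377,180),z)[:2],ray(im,(450,207),z)[:2])
```

```text
(341, 188) [ 0.61946441 -0.50268574]
(402, 188) [ 0.52661639 -0.65548471]
(417, 215) [ 0.40234353 -0.59785706]
(412, 195) [ 0.48301824 -0.65449501]
[ 0.60296593 -0.49924195] [ 0.5395588  -0.66567787]
[ 0.5826042  -0.48283508] [ 0.52623044 -0.63080927]
[ 0.57242334 -0.47463164] [ 0.51956626 -0.61337498]
```

```bash
python3 -m jog '[255,0.4,4,-0.2,0,0,0, 255,0.4,8,-0.2,0,0,0, 255,0.4,12,-0.2,0,0,0, 255,0.4,15,-0.2,0,0,0, 255,0.4,17.4,-0.2,0,0,0, 255,0.4,17.4,-0.2,0,0,0]'
python3 - <<'E'
from h import *
s,p,R=now();print(D(p[:2]-AX),np.hypot(*(p[:2]-AX)),s["contact_force"])
for ph in(-133,-138,-143,-148,-153,-158,-163,-168,-173,-178,-183,-188): print(row(p,R,*polar(ph,dyaw=90)))
im=get_image("scene");c=im["color"][130:255,230:400];cv2.imwrite("pics/s3.png",cv2.resize(c,None,fx=4,fy=4,interpolation=cv2.INTER_CUBIC))
E
```

```text
clock: 4.1
position: [0.4916, -0.4697, 0.0259]
ee_rot: [0.669, -0.668, 0.23, -0.229]
contact_force: [-0.2, 0.1, -0.1]
width: -0.0
-126.95348907012293 0.10748739435462115 [-0.16221244  0.14525824 -0.1269281 ]
[-1.14, 0.29, -0.01, -0.0, 0.64, -0.02]
[-2.07, 0.29, 0.11, -0.0, 1.26, -0.02]
[-2.99, 0.3, 0.32, -0.0, 1.89, -0.02]
[-3.89, 0.3, 0.61, -0.0, 2.51, -0.02]
[-4.76, 0.3, 0.97, -0.0, 3.14, -0.02]
[-5.59, 0.3, 1.4, 0.0, 3.76, -0.02]
[-6.39, 0.31, 1.91, 0.0, 4.39, -0.02]
[-7.13, 0.31, 2.49, 0.0, 5.01, -0.02]
[-7.83, 0.31, 3.12, 0.0, 5.64, -0.02]
[-8.46, 0.31, 3.82, 0.0, 6.26, -0.02]
[-9.03, 0.32, 4.57, 0.01, 6.89, -0.02]
[-9.54, 0.32, 5.36, 0.01, 7.51, -0.02]
```

View pics/s3.png

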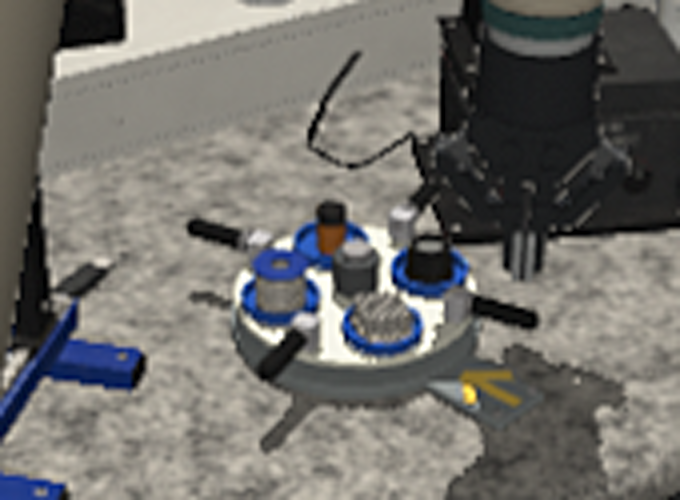

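```bash
python3 -m jog '[255,-1.1,0.3,0,0,0.6,0, 255,-1.6,0.3,0.05,0,0.95,0, 255,-2.1,0.3,0.1,0,1.25,0, 255,-2.55,0.3,0.2,0,1.57,0, 255,-3,0.3,0.3,0,1.9,0, 255,-3.45,0.3,0.45,0,2.2,0, 255,-3.9,0.3,0.6,0,2.5,0, 255,-4.75,0.3,0.95,0,3.15,0, 255,-5.6,0.3,1.4,0,3.75,0, 255,-6.4,0.3,1.9,0,4.4,0, 255,-7.15,0.3,2.5,0,5,0, 255,-7.15,0.3,2.5,0,5,0]'
cat >> h.py <<'E'
def look(tag):
    s,p,R=now();print("finger ang",D(p[:2]-AX),"r",np.hypot(*(p[:2]-AX)),"z",p[2],s["contact_force"].round(1),s["moment"].round(2))
    for n,b in(("scene",(130,255,230,400)),("top",(130,280,230,430))):
        im=get_image(n);c=im["color"][b[0]:b[1],b[2]:b[3]];cv2.imwrite(f"pics/{n}_{tag}.png",cv2.resize(c,None,fx=4 if n=="top" else 4,fy=4,interpolation=cv2.INTER_CUBIC))
E
python3 -c "
from h import *
look('4')"
```

```text
clock: 5.65
position: [0.4521, -0.4076, 0.0261]
ee_rot: [-0.55, 0.55, -0.443, 0.445]
contact_force: [1.2, 0.3, 0.2]
width: 0.0002
finger ang -167.11695798984454 r 0.10679512667438679 z 0.026094776898606092 [1.2 0.3 0.2] [-0.03  0.03 -0.01]
```

View pics/scene_4.png

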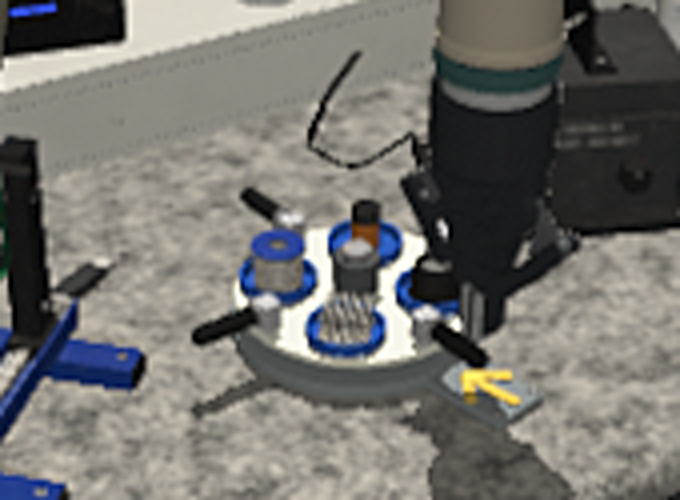

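Run:
```python
from h import *
s,p,R=now()
for ph in range(-172,-221,-5): print(row(p,R,*polar(ph,z=p[2],dyaw=90)))
```

```text
[-0.96, -0.0, -0.08, -0.01, 0.52, 0.02]
[-1.89, -0.01, 0.03, -0.01, 1.15, 0.02]
[-2.82, -0.01, 0.22, -0.01, 1.77, 0.02]
[-3.72, -0.01, 0.49, -0.01, 2.4, 0.02]
[-4.59, -0.01, 0.83, -0.02, 3.02, 0.02]
[-5.44, -0.01, 1.26, -0.02, 3.65, 0.02]
[-6.24, -0.01, 1.75, -0.02, 4.27, 0.02]
[-6.99, -0.02, 2.31, -0.02, 4.9, 0.01]
[-7.7, -0.02, 2.94, -0.02, 5.52, 0.01]
[-8.34, -0.02, 3.63, -0.02, 6.15, 0.01]
```

View pics/top_4.png

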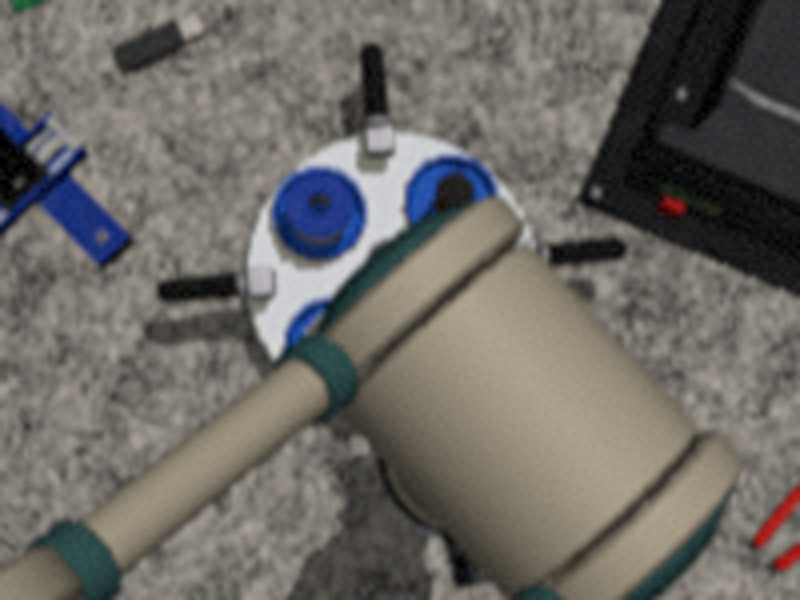

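```bash
python3 -m jog '[255,-1,0,0,0,0.6,0, 255,-1.9,0,0.05,0,1.15,0, 255,-2.8,0,0.2,0,1.8,0, 255,-3.7,0,0.5,0,2.4,0, 255,-4.6,0,0.85,0,3,0, 255,-5.45,0,1.25,0,3.65,0, 255,-6.25,0,1.75,0,4.3,0, 255,-7,0,2.3,0,4.9,0, 255,-7.7,0,2.95,0,5.5,0, 255,-8.05,0,3.3,0,5.85,0, 255,-8.35,0,3.65,0,6.15,0, 255,-8.35,0,3.65,0,6.15,0]'
python3 -c "
from h import *
look('5')
s,p,R=now();print(s['qpos'])"
```

```text
clock: 7.25
position: [0.4702, -0.3183, 0.0243]
ee_rot: [-0.316, 0.315, -0.632, 0.633]
contact_force: [-0.1, -0.8, 0.7]
width: -0.0001
finger ang 142.71784649822385 r 0.10814146557629836 z 0.02432165347909565 [-0.1 -0.8  0.7] [ 0.01 -0.04  0.02]
[-7.18114911e-01  4.28573402e-01  1.78422941e+00  7.25502856e-05
  9.27981182e-01 -7.15287875e-02]
```

View pics/scene_5.png

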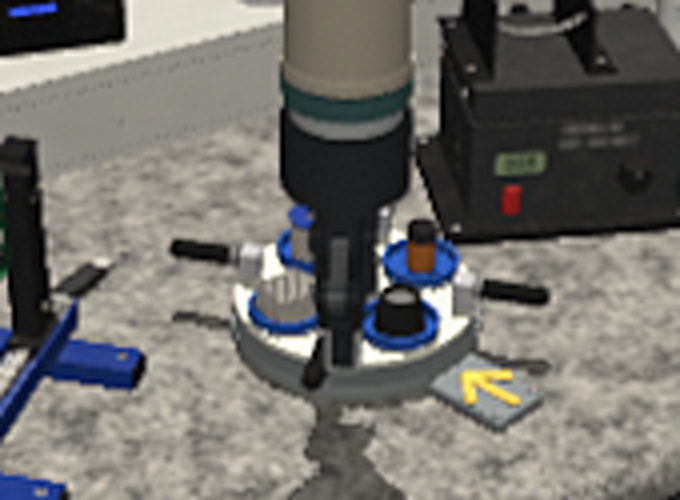

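View pics/top_5.png

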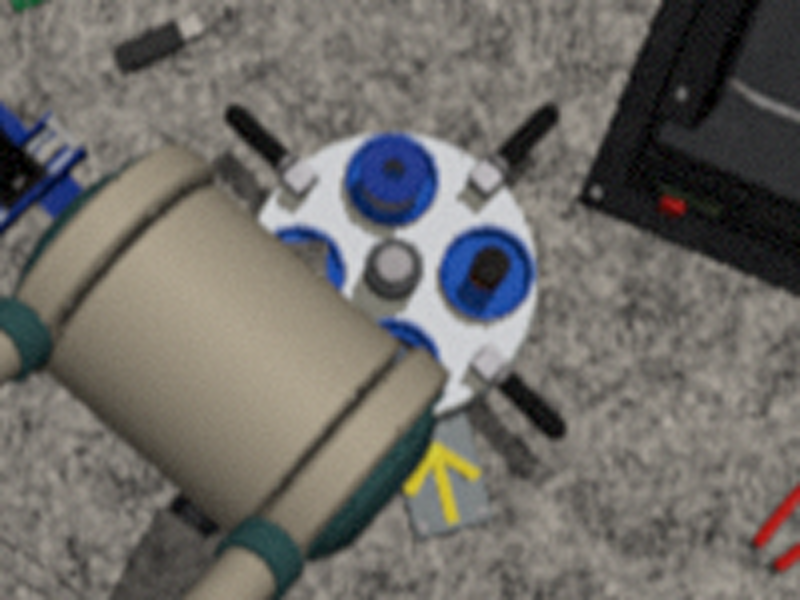

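Run:
```python
from h import *
im=get_image("top");d=cv2.inRange(im["color"],(0,0,0),(48,48,48))
cs,_=cv2.findContours(d,0,cv2.CHAIN_APPROX_NONE)
for c in cs:
    a=cv2.contourArea(c);M=c[:,0].mean(0);q=ray(im,M,.042)[:2]-AX
    if a>20 and np.hypot(*q)<.125: print("dark",a,np.hypot(*q),D(q))
s,p,R=now();print(row(p,R,*polar(-210,z=.024,dyaw=90)))
for z in(.12,.023): print(row(p,R,*polar(-116,z=z,dyaw=90)))
```

```text
dark 63.5 0.12402528282570334 175.24793086000597
dark 80.5 0.10554879336848666 -135.00578669152372
dark 50.0 0.05191837103923544 -89.46130959565436
dark 73.5 0.10640306833851614 -45.363329306783704
dark 68.5 0.10709622450683574 44.858754428983694
[1.34, -0.01, 0.15, -0.0, -0.88, 0.0]
[10.61, -9.6, 12.95, -0.0, -12.63, 0.0]
[10.61, 0.1, 12.94, -0.0, -12.63, 0.0]
```

```bash
python3 -m jog '[255,1,0,0.1,0,-0.6,0, 255,1.3,-3,0.15,0,-0.9,0, 255,1.3,-8,0.2,0,-0.9,0, 255,1.3,-13,0.2,0,-1.5,0, 255,2.5,-15,2,0,-2.8,0, 255,4,-15,4,0,-4.1,0, 255,5.5,-15,6,0,-5.4,0, 255,7,-15,8,0,-6.7,0, 255,8.2,-15,9.7,0,-8,0, 255,9.2,-15,11,0,-9.3,0, 255,10,-15,12,0,-10.6,0, 255,10.6,-15,12.9,0,-11.8,0]'
python3 - <<'E'
from h import *
s,p,R=now();print(s["contact_force"],row(p,R,*polar(-116,z=.025,dyaw=90)))
im=get_image("top");ys=None
look('6')
E
```

```text
clock: 8.9
position: [0.508, -0.4808, 0.1733]
ee_rot: [0.679, -0.679, 0.197, -0.197]
contact_force: [-0.2, -0.0, -0.3]
width: 0.0002
[-0.23263033 -0.00123738 -0.33153025] [0.08, 14.83, 0.04, -0.0, -0.8, -0.0]
finger ang -115.81141725763236 r 0.10945910034373539 z 0.17310929919774248 [ 0.2 -1.  -0.8] [ 0.06 -0.02  0.03]
```

View pics/scene_6.png

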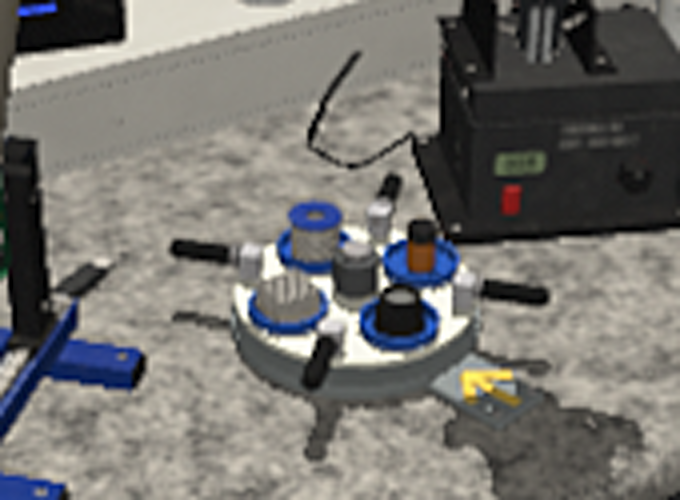

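```bash
python3 -m jog '[255,0.1,0,0,0,-0.8,0, 255,0.1,4,0,0,-0.8,0, 255,0.1,8,0,0,-0.8,0, 255,0.1,12,0,0,-0.8,0, 255,0.1,14.8,0,0,-0.8,0, 255,0.1,14.8,0,0,-0.8,0]'
python3 - <<'E'
from h import *
s,p,R=now();print(p,D(p[:2]-AX),s["contact_force"])
for ph in range(-121,-175,-5): print(row(p,R,*polar(ph,z=.024,dyaw=90)))
E
```

```text
clock: 9.8
position: [0.5074, -0.4784, 0.0231]
ee_rot: [0.69, -0.687, 0.163, -0.16]
contact_force: [-0.5, 0.5, 1.2]
width: 0.0003
[ 0.50744488 -0.47837028  0.02313796] -117.27308637162206 [-0.49254451  0.50027149  1.17446293]
[-0.7, -0.08, -0.13, -0.02, 0.57, -0.04]
[-1.64, -0.08, -0.01, -0.02, 1.2, -0.04]
[-2.56, -0.07, 0.19, -0.01, 1.82, -0.04]
[-3.46, -0.06, 0.46, -0.01, 2.45, -0.05]
[-4.33, -0.06, 0.82, -0.01, 3.07, -0.05]
[-5.17, -0.05, 1.25, -0.01, 3.7, -0.05]
[-5.97, -0.05, 1.75, -0.01, 4.32, -0.05]
[-6.72, -0.04, 2.32, -0.0, 4.95, -0.05]
[-7.42, -0.03, 2.95, -0.0, 5.57, -0.05]
[-8.06, -0.03, 3.64, 0.0, 6.2, -0.05]
[-8.64, -0.02, 4.38, 0.0, 6.82, -0.05]
```

```bash
python3 -m jog '[255,-0.7,0,-0.1,0,0.6,0, 255,-1.2,0,-0.1,0,0.9,0, 255,-1.65,0,0,0,1.2,0, 255,-2.1,0,0.1,0,1.5,0, 255,-2.55,0,0.2,0,1.8,0, 255,-3.45,0,0.45,0,2.45,0, 255,-4.35,0,0.8,0,3.1,0, 255,-5.15,0,1.25,0,3.7,0, 255,-5.95,0,1.75,0,4.3,0, 255,-6.7,0,2.3,0,4.95,0, 255,-7.4,0,2.95,0,5.55,0, 255,-7.4,0,2.95,0,5.55,0]'
python3 - <<'E'
from h import *
look('7');s,p,R=now()
for ph in list(range(-166,-192,-5))+[-194,-197,-200,-203]: print(ph,row(p,R,*polar(ph,z=.025,dyaw=90)))
im=get_image("top");d=cv2.inRange(im["color"],(0,0,0),(48,48,48))
cs,_=cv2.findContours(d,0,cv2.CHAIN_APPROX_NONE)
for c in cs:
    a=cv2.contourArea(c);M=c[:,0].mean(0);q=ray(im,M,.042)[:2]-AX
    if a>20 and np.hypot(*q)<.125: print("dark",a,np.hypot(*q),D(q))
E
```

```text
clock: 11.3
position: [0.4565, -0.4218, 0.0284]
ee_rot: [-0.577, 0.577, -0.408, 0.41]
contact_force: [-1.0, 0.7, 7.0]
width: 0.0002
finger ang -159.13405745752365 r 0.10670949060410587 z 0.02842959925523999 [-1.   0.7  7. ] [ 0.11  0.28 -0.01]
-166 [-1.37, 0.33, -0.08, -0.01, 0.67, 0.03]
-171 [-2.31, 0.33, 0.04, -0.01, 1.29, 0.03]
-176 [-3.23, 0.33, 0.25, -0.01, 1.92, 0.03]
-181 [-4.12, 0.32, 0.54, -0.01, 2.54, 0.02]
-186 [-4.99, 0.32, 0.91, -0.01, 3.17, 0.02]
-191 [-5.82, 0.32, 1.35, -0.02, 3.79, 0.02]
-194 [-6.31, 0.32, 1.65, -0.02, 4.17, 0.02]
-197 [-6.77, 0.32, 1.97, -0.02, 4.54, 0.02]
-200 [-7.22, 0.32, 2.32, -0.02, 4.92, 0.02]
-203 [-7.64, 0.31, 2.69, -0.02, 5.29, 0.02]
dark 35.5 0.11305348701900737 -169.75925030716766
dark 72.0 0.1027676621749534 108.43754536876176
dark 23.5 0.006044620323409967 158.39407425407626
dark 62.5 0.10743260109158921 17.946623504016387
```

View pics/scene_7.png

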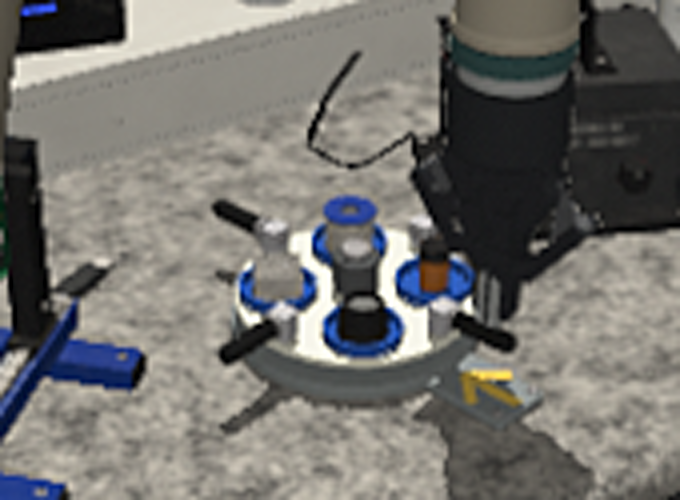

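```bash
python3 -m jog '[255,0,0,0,0,0,0,255,0,0,0,0,0,0]'
python3 -c "
from h import *
look('8');s,p,R=now();print(R.as_matrix().round(3))
im=get_image('scene');print(proj(im,p),proj(im,[*p[:2],.0]))"
```

```text
clock: 11.7
position: [0.4569, -0.423, 0.0284]
ee_rot: [-0.576, 0.577, -0.408, 0.41]
contact_force: [-1.0, 1.5, 7.6]
width: 0.0002
finger ang -158.47816419655737 r 0.10678356906696193 z 0.028379444328816734 [-1.   1.5  7.6] [ 0.07  0.27 -0.05]
[[ 0.331  0.002  0.944]
 [-0.944 -0.003  0.331]
 [ 0.004 -1.     0.001]]
[352.62634628 216.1155508 ] [351.99478583 225.1024065 ]
```

View pics/scene_8.png

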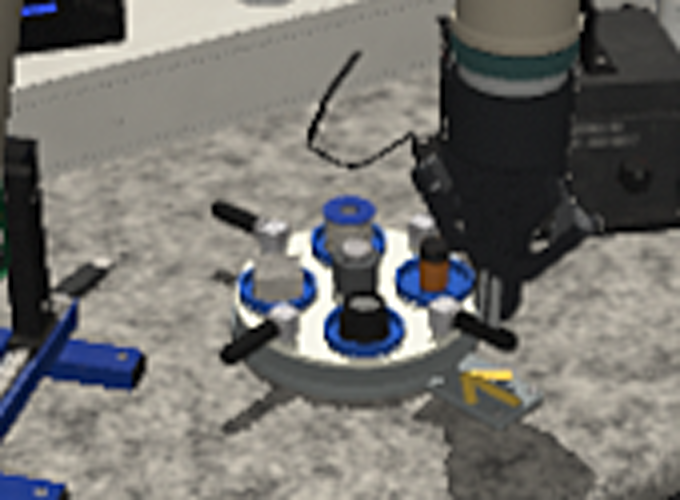

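View pics/top_8.png

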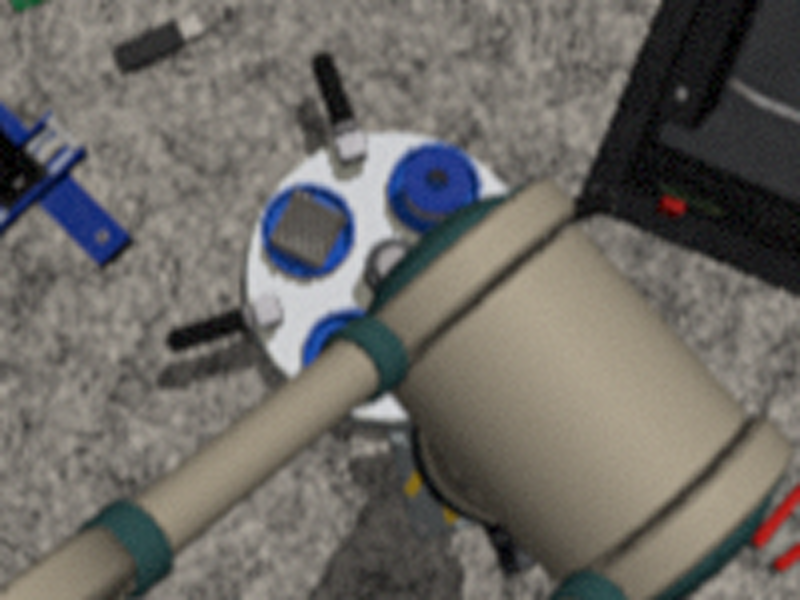

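Run:
```python
from h import *
im=get_image("scene");c=im["color"][170:240,310:400];cv2.imwrite("pics/z8.png",cv2.resize(c,None,fx=8,fy=8,interpolation=cv2.INTER_CUBIC))
s,p,R=now();print(s['qpos'],s['effort'])
for a in(-159,-162,-165,-168):
    P=[np.r_[AX+r*np.array([np.cos(np.radians(a)),np.sin(np.radians(a))]),.042] for r in(.085,.129)]
    print(a,[((proj(im,q)-[310,170])*8).round() for q in P])
print("tcp",(proj(im,p)-[310,170])*8)
im=get_image("top");d=cv2.inRange(im["color"],(0,0,0),(48,48,48))
for k in(0,):
  cs,_=cv2.findContours(d,0,cv2.CHAIN_APPROX_NONE)
  for c in cs:
    a=cv2.contourArea(c);M=c[:,0].mean(0);q=ray(im,M,.042)[:2]-AX
    if a>20 and np.hypot(*q)<.125: print("dark",a,np.hypot(*q),D(q))
```

```text
[-8.58398774e-01  4.89632804e-01  1.65443200e+00 -3.24703135e-04
  9.93473389e-01 -1.19584046e+00] [ 3.75624457e-01 -4.47786355e+01 -1.81805652e+01  2.19478039e-01
 -4.73890174e-01  9.29897069e-03]
-159 [array([284., 311.]), array([402., 360.])]
-162 [array([276., 317.]), array([390., 370.])]
-165 [array([267., 323.]), array([377., 379.])]
-168 [array([258., 329.]), array([363., 389.])]
tcp [340.86157353 369.01165673]
dark 38.0 0.11267761177446692 -169.66708638221974
dark 67.0 0.10376782465721533 108.26746975887838
dark 22.0 0.005414203860621866 167.3596701342755
dark 63.5 0.10752498082612708 18.098329177152564
```

View pics/z8.png

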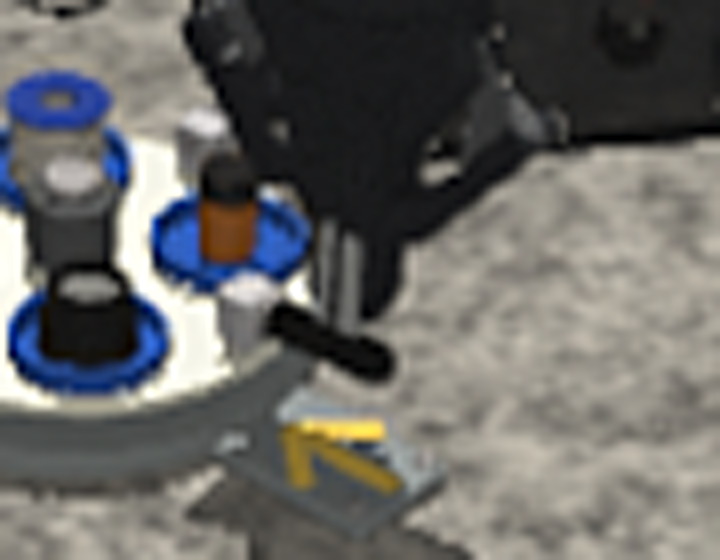

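```bash
python3 -m jog '[255,0.7,0,0,0,0,0,255,1.5,0,0,0,0,0,255,1.5,0,0,0,0,0]'
python3 - <<'E'
from h import *
look('9');s,p,R=now();print(p)
im=get_image("scene");c=im["color"][170:240,310:400];cv2.imwrite("pics/z9.png",cv2.resize(c,None,fx=8,fy=8,interpolation=cv2.INTER_CUBIC))
print("tcp",(proj(im,p)-[310,170])*8)
E
```

```text
clock: 12.32
position: [0.463, -0.4382, 0.0285]
ee_rot: [-0.576, 0.577, -0.407, 0.411]
contact_force: [0.6, -0.3, 6.3]
width: 0.0001
finger ang -149.74094213732124 r 0.10789037554587605 z 0.028455905433538924 [ 0.6 -0.3  6.3] [-0.02 -0.14 -0.03]
[ 0.46285907 -0.43790553  0.02841734]
tcp [367.4243377  345.42222991]
```

View pics/z9.png

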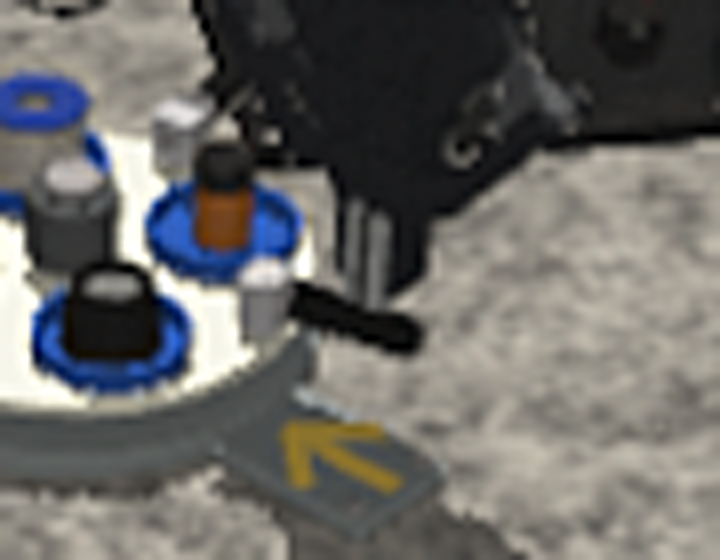

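```bash
cat >> h.py <<'E'
def handles(im=None):
    im=im or get_image("top");d=cv2.inRange(im["color"],(0,0,0),(48,48,48))
    cs,_=cv2.findContours(d,0,cv2.CHAIN_APPROX_NONE)
    for c in cs:
        a=cv2.contourArea(c);M=c[:,0].mean(0);q=ray(im,M,.042)[:2]-AX
        if a>30 and .095<np.hypot(*q)<.115: print("handle",a,np.hypot(*q).round(4),D(q).round(2))
E
python3 -c "
from h import *
handles()
im=get_image('scene');cv2.imwrite('pics/g9.png',cv2.resize(im['color'][60:240,290:410],None,fx=4,fy=4,interpolation=cv2.INTER_CUBIC)[:600])
s,p,R=now()
for h in (.02,.028,.04,.05,.06,.1,.13): print(h,((proj(im,[p[0],p[1],h])-[290,60])*4).round())
"
```

```text
handle 83.5 0.1054 116.3
handle 63.0 0.1072 26.47
0.02 [263. 623.]
0.028 [264. 613.]
0.04 [265. 598.]
0.05 [266. 585.]
0.06 [267. 572.]
0.1 [271. 518.]
0.13 [274. 476.]
```

View pics/g9.png

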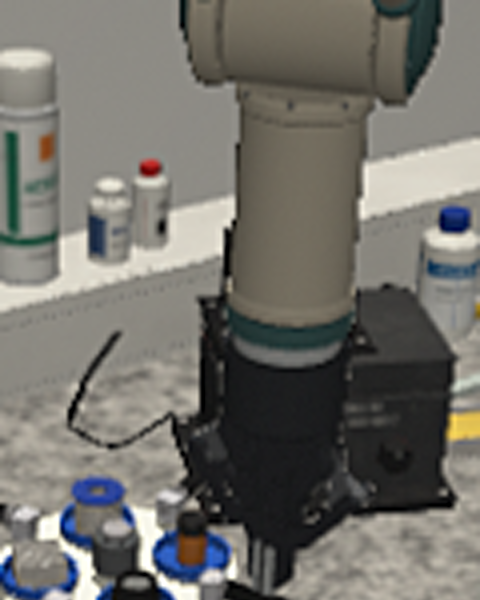

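View pics/top_9.png

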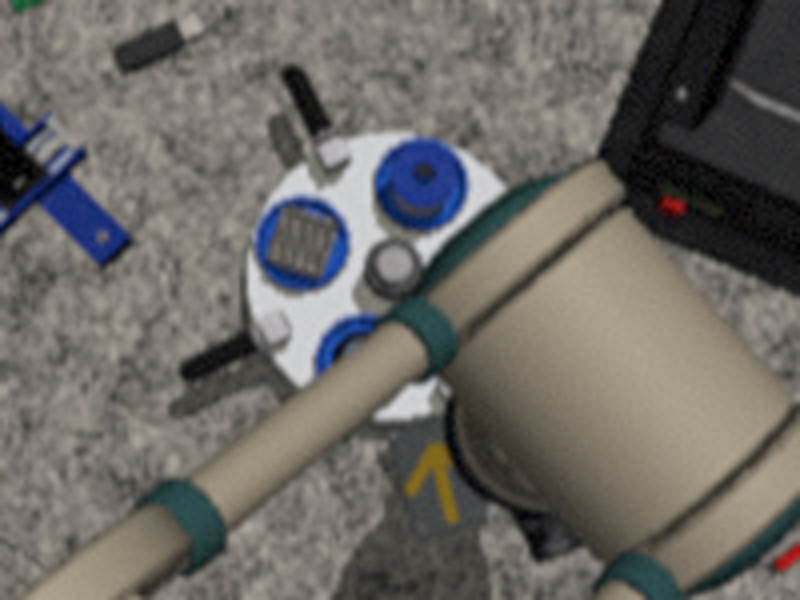

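```bash
python3 -m jog '[255,1.5,-0.5,0,0,0,0,255,1.5,-0.5,0,0,0,0]'; python3 -m jog '[255,0,-0.5,0,0,0,0,255,0,-0.5,0,0,0,0]'; python3 -c "
from h import *
handles()"
```

```text
clock: 12.82
position: [0.4669, -0.4515, 0.0321]
ee_rot: [-0.576, 0.577, -0.408, 0.41]
contact_force: [0.7, 0.2, 0.3]
width: -0.0001
clock: 13.08
position: [0.4658, -0.4494, 0.0362]
ee_rot: [0.577, -0.577, 0.409, -0.409]
contact_force: [0.8, 0.3, -0.9]
width: -0.0003
handle 41.5 0.1039 -141.54
handle 80.5 0.105 116.33
handle 64.0 0.1072 26.5
```

```bash
python3 -c "
from h import *
im=get_image('scene');cv2.imwrite('pics/z10.png',cv2.resize(im['color'][170:240,310:400],None,fx=8,fy=8,interpolation=cv2.INTER_CUBIC))
s,p,R=now();print(p,(proj(im,p)-[310,170])*8)
z=R.as_matrix()[:,2];x=R.as_matrix()[:,0]
for a in(-.0145,.0145):
  for b in(-.011,.011): print(a,b,(proj(im,p+a*z+b*x)-[310,170])*8)
print('s3',(proj(im,[.4916,-.4697,.0259])-[230,130])*4)
"
```

```text
[ 0.46566227 -0.44930196  0.03581117] [392.10873166 311.61365161]
-0.0145 -0.011 [411.00250329 343.3721327 ]
-0.0145 0.011 [448.79972007 312.79817604]
0.0145 -0.011 [335.42324786 310.42924219]
0.0145 0.011 [373.69985957 280.67023663]
s3 [516.06867037 299.93425254]
```

View pics/z10.png

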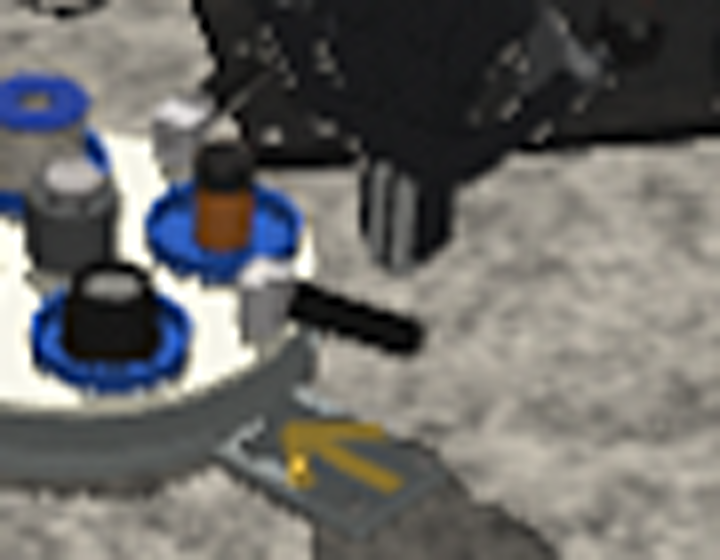

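Run:
```python
from h import *
s,p,R=now();print(D(p[:2]-AX))
for ph in (-132,): print(row(p,R,*polar(ph,z=.07,dyaw=90)),row(p,R,*polar(ph,z=.012,dyaw=90)))
```

```text
-144.11512820989068
[2.0, -3.42, 1.24, -0.0, -3.59, -0.0] [2.0, 2.38, 1.24, -0.0, -3.59, -0.0]
```

```bash
python3 -m jog '[255,0.5,-2,0.3,0,-1,0,255,1.2,-3,0.8,0,-2,0,255,2,-3,1.2,0,-3,0,255,2,-2,1.2,0,-3.6,0,255,2,0,1.2,0,-3.6,0,255,2,1.2,1.2,0,-3.6,0,255,2,2.4,1.2,0,-3.6,0,255,2,2.4,1.2,0,-3.6,0,255,2,2.4,1.2,0,-3.6,0]'
python3 - <<'E'
from h import *
handles();s,p,R=now();print(p,D(p[:2]-AX),np.hypot(*(p[:2]-AX)),s["contact_force"])
im=get_image('scene');cv2.imwrite('pics/z11.png',cv2.resize(im['color'][170:240,310:400],None,fx=8,fy=8,interpolation=cv2.INTER_CUBIC))
for ph in (-134,-136,-138,-140,-142,-144,-147,-152,-157,-162,-167): print(ph,row(p,R,*polar(ph,z=.012,dyaw=90)))
E
```

```text
clock: 14.3
position: [0.484, -0.4649, 0.0121]
ee_rot: [-0.66, 0.66, -0.253, 0.253]
contact_force: [0.2, 0.2, -0.2]
width: 0.0003
handle 111.0 0.1079 -153.05
handle 61.0 0.0988 -124.56
handle 79.0 0.1054 116.26
handle 232.5 0.1131 -132.38
handle 64.0 0.1072 26.5
[ 0.48411097 -0.46506981  0.01237073] -131.57409395826474 0.10863522132306092 [-0.6806271   0.16616664  0.31065656]
-134 [-0.46, 0.04, 0.07, 0.0, 0.26, 0.01]
-136 [-0.83, 0.04, 0.09, 0.0, 0.51, 0.01]
-138 [-1.21, 0.04, 0.12, 0.0, 0.76, 0.01]
-140 [-1.58, 0.04, 0.17, 0.0, 1.01, 0.01]
-142 [-1.96, 0.03, 0.23, -0.0, 1.26, 0.01]
-144 [-2.33, 0.03, 0.3, -0.0, 1.51, 0.01]
-147 [-2.88, 0.03, 0.44, -0.0, 1.89, 0.01]
-152 [-3.77, 0.03, 0.72, -0.0, 2.51, 0.01]
-157 [-4.64, 0.03, 1.08, -0.0, 3.14, 0.01]
-162 [-5.48, 0.03, 1.52, -0.0, 3.76, 0.01]
-167 [-6.27, 0.03, 2.03, -0.0, 4.39, 0.01]
```

View pics/z11.png

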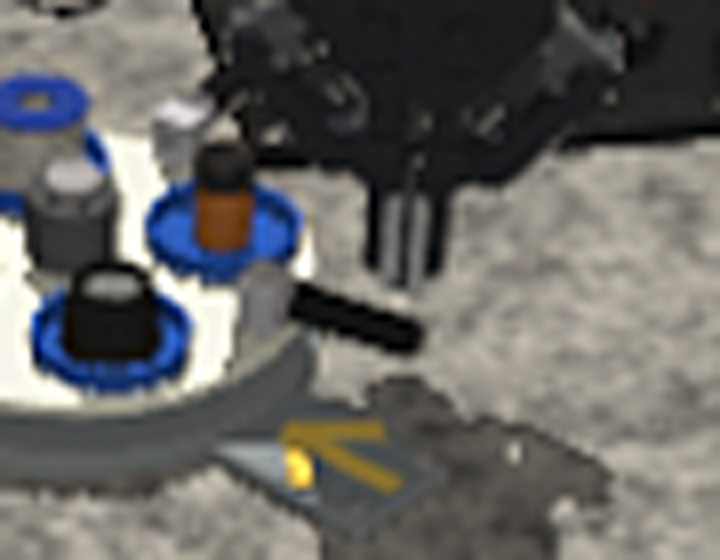

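```bash
python3 -m jog '[255,-0.8,0,0.1,0,0.5,0,255,-1.2,0,0.1,0,0.75,0,255,-1.6,0,0.15,0,1,0,255,-1.95,0,0.2,0,1.25,0,255,-2.35,0,0.3,0,1.5,0,255,-2.9,0,0.45,0,1.9,0,255,-3.75,0,0.7,0,2.5,0,255,-4.65,0,1.1,0,3.15,0,255,-5.5,0,1.5,0,3.75,0,255,-6.25,0,2,0,4.4,0,255,-6.25,0,2,0,4.4,0]'
python3 - <<'E'
from h import *
handles();s,p,R=now();print(p,D(p[:2]-AX),np.hypot(*(p[:2]-AX)),s["contact_force"])
im=get_image('scene');cv2.imwrite('pics/z12.png',cv2.resize(im['color'][170:240,310:400],None,fx=8,fy=8,interpolation=cv2.INTER_CUBIC))
for ph in (-172,-177,-182,-187,-192,-195,-198,-200,-202): print(ph,row(p,R,*polar(ph,z=.012,dyaw=90)))
E
```

```text
clock: 15.78
position: [0.4503, -0.4073, 0.0118]
ee_rot: [0.553, -0.553, 0.441, -0.44]
contact_force: [-0.9, 0.0, 0.7]
width: 0.0001
handle 64.5 0.1056 91.6
handle 65.5 0.1062 -87.45
handle 64.5 0.1061 2.24
[ 0.45057272 -0.40789471  0.01185173] -167.15009058581558 0.10834055990110085 [ 0.19069519 -0.48177172  0.18369054]
-172 [-0.91, -0.01, 0.07, -0.0, 0.62, 0.0]
-177 [-1.85, -0.01, 0.2, -0.0, 1.25, 0.0]
-182 [-2.77, -0.01, 0.4, -0.0, 1.87, 0.0]
-187 [-3.67, -0.01, 0.68, -0.0, 2.5, 0.0]
-192 [-4.54, -0.01, 1.04, -0.0, 3.12, 0.0]
-195 [-5.04, -0.01, 1.29, -0.0, 3.5, 0.0]
-198 [-5.54, -0.01, 1.57, -0.0, 3.87, 0.0]
-200 [-5.85, -0.01, 1.77, -0.0, 4.12, 0.0]
-202 [-6.17, -0.01, 1.98, -0.0, 4.37, 0.0]
```

View pics/z12.png

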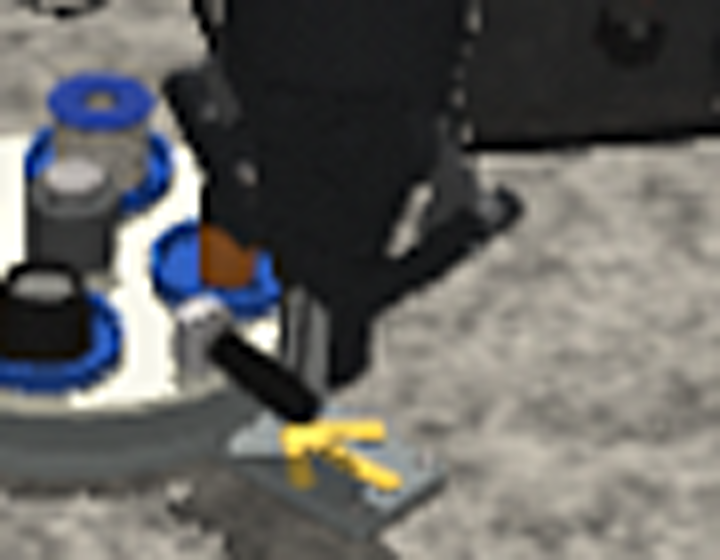

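```bash
python3 -m jog '[255,-0.9,0,0.05,0,0.6,0,255,-1.85,0,0.2,0,1.25,0,255,-2.75,0,0.4,0,1.9,0,255,-3.65,0,0.7,0,2.5,0,255,-4.1,0,0.85,0,2.8,0,255,-4.55,0,1.05,0,3.1,0,255,-5.05,0,1.3,0,3.5,0,255,-5.05,0,1.3,0,3.5,0,255,-5.05,0,1.3,0,3.5,0]'
python3 - <<'E'
from h import *
look('13');handles();s,p,R=now()
im=get_image('top');hsv=cv2.cvtColor(im['color'],cv2.COLOR_BGR2HSV)
for ph in (-197,-198,-199,-200,-201,-202,-203): print(ph,row(p,R,*polar(ph,z=.012,dyaw=90)))
E
```

```text
clock: 17.0
position: [0.4522, -0.3563, 0.0118]
ee_rot: [-0.43, 0.43, -0.561, 0.561]
contact_force: [0.7, 0.1, 0.4]
width: -0.0003
finger ang 165.18299902530316 r 0.10759223997829877 z 0.011773259369411274 [0.7 0.1 0.4] [-0.03  0.04 -0.03]
handle 68.0 0.106 -114.47
handle 71.0 0.1068 64.9
handle 64.0 0.107 -24.74
-197 [-0.41, -0.02, -0.02, -0.0, 0.24, 0.0]
-198 [-0.6, -0.02, -0.01, -0.0, 0.36, 0.0]
-199 [-0.78, -0.02, 0.0, -0.0, 0.49, 0.0]
-200 [-0.97, -0.02, 0.01, -0.0, 0.61, 0.0]
-201 [-1.16, -0.02, 0.03, -0.0, 0.74, 0.0]
-202 [-1.35, -0.02, 0.05, -0.0, 0.86, 0.0]
-203 [-1.53, -0.02, 0.08, -0.0, 0.99, 0.0]
```

View pics/top_13.png

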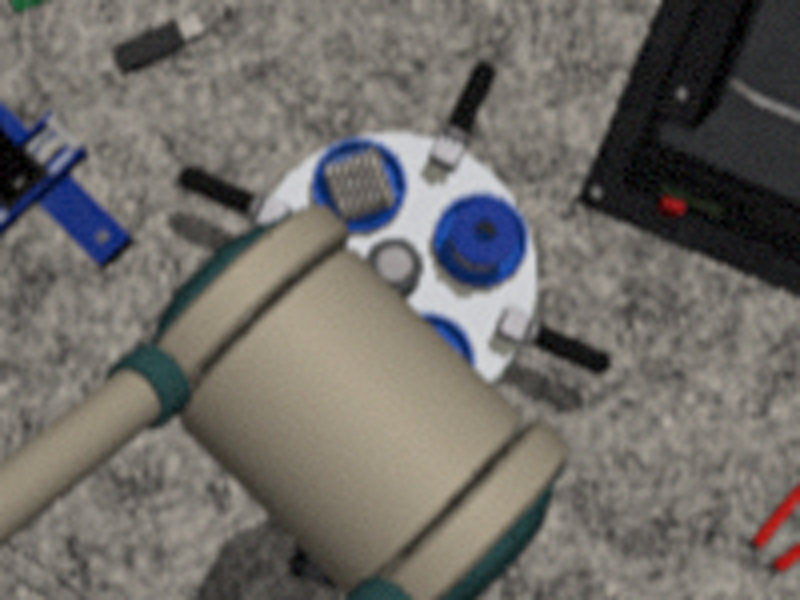

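View pics/scene_13.png

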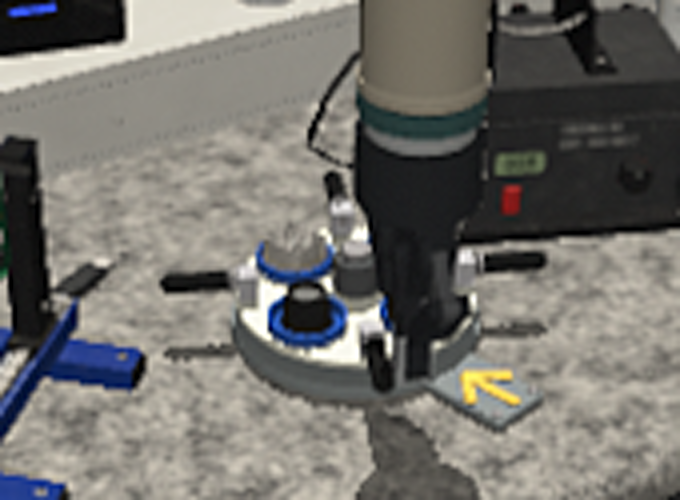

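```bash
python3 -m jog '[255,-0.25,0,0,0,0.15,0,255,-0.5,0,0,0,0.3,0,255,-0.75,0,0,0,0.45,0,255,-1,0,0,0,0.6,0,255,-1.15,0,0.05,0,0.75,0,255,-1.15,0,0.05,0,0.75,0]'
python3 - <<'E'
from h import *
handles();s,p,R=now();print(D(p[:2]-AX),s["contact_force"])
E
python3 -m jog '[255,0.8,0,0,0,-0.4,0,255,1.6,0,0.1,0,-0.9,0,255,1.6,-3,0.1,0,-0.9,0,255,1.6,-9,0.1,0,-0.9,0,255,1.6,-15,0.1,0,-0.9,0,255,1.6,-21,-3,0,-0.9,0,255,1.6,-25,-8,0,-0.9,0,255,1.6,-28,-13,0,-0.9,0,255,1.6,-28,-18,0,-0.9,0,255,1.6,-28,-22,0,-0.9,0,255,1.6,-28,-22,0,-0.9,0]'
python3 -c "
from h import *
look('14');handles()"
```

```text
clock: 17.95
position: [0.4553, -0.3445, 0.0117]
ee_rot: [0.4, -0.4, 0.583, -0.583]
contact_force: [-1.2, -0.9, 0.0]
width: -0.0001
handle 70.5 0.106 -120.44
handle 68.0 0.1066 59.05
handle 63.5 0.107 -30.59
158.7432713320681 [-0.39423913 -0.52904677  0.21918312]
clock: 19.38
position: [0.2425, -0.279, 0.2921]
ee_rot: [-0.435, 0.435, -0.557, 0.557]
contact_force: [0.9, -0.4, -0.0]
width: 0.0003
finger ang 161.53393826066946 r 0.33077504590441964 z 0.2921394199929422 [ 0.9 -0.4 -0. ] [0.04 0.04 0.  ]
handle 93.0 0.106 148.99
handle 71.0 0.1066 -120.49
handle 68.0 0.1065 59.06
handle 64.0 0.1075 -30.64
```

View pics/top_14.png

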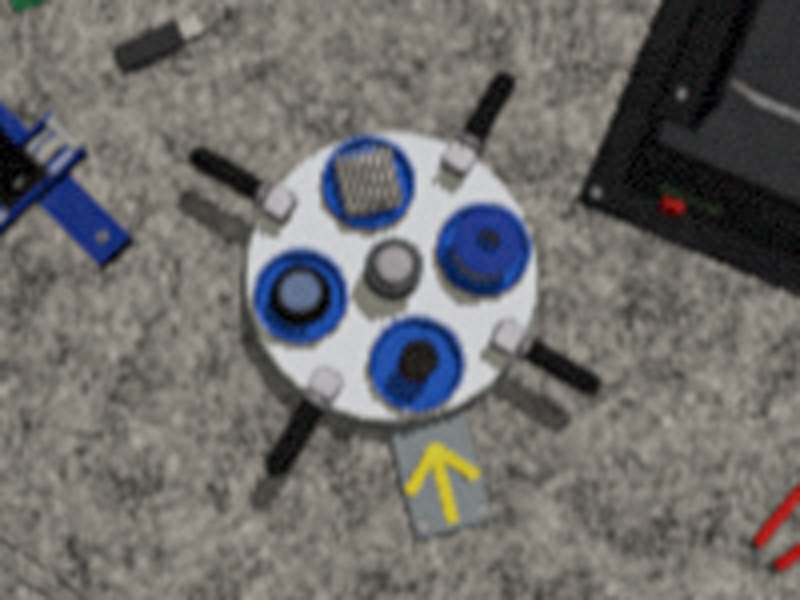

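View pics/scene_14.png

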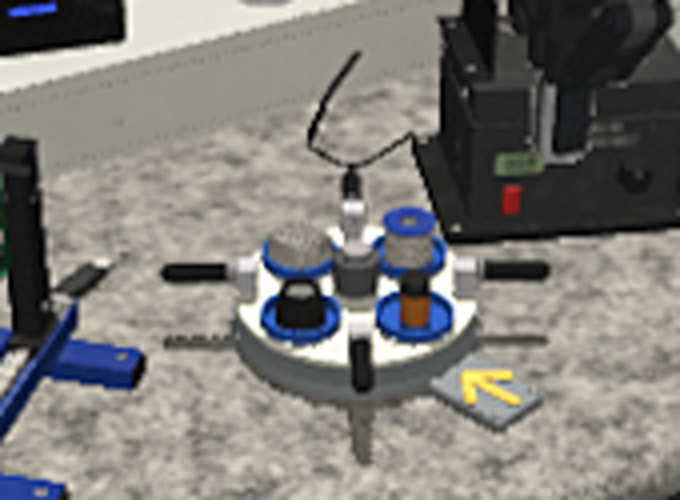

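Run:
```python
from h import *
A=[];J=[]
for k in range(3):
    im=get_image("top");ax,C=measure(im)
    hsv=cv2.cvtColor(im["color"],cv2.COLOR_BGR2HSV)
    y=yellow(im,(320,230,365,270));M=cv2.moments(y,True);q=ray(im,(M["m10"]/M["m00"],M["m01"]/M["m00"]),.008)[:2]
    Q=np.array([ray(im,p[::-1],.008)[:2] for p in np.argwhere(y)]);st=Q[np.hypot(*(Q-ax).T)>.12].mean(0)
    # cap: dark pixels within jar cup area
    d=cv2.inRange(im["color"],(0,0,0),(60,60,60));m=np.zeros_like(d);m[210:235,320:348]=255;d&=m
    n,l,s,c=cv2.connectedComponentsWithStats(d);i=1+np.argmax(s[1:,4]);
    cap=ray(im,c[i],.062)[:2]
    print("arrow",D(q-ax),"stem",D(st-ax),"cap",s[i],c[i],cap,np.hypot(*(cap-ax)),D(cap-ax))
im=get_image("scene");hsv=cv2.cvtColor(im["color"],cv2.COLOR_BGR2HSV)
a=cv2.inRange(hsv,(5,120,60),(16,255,255));m=np.zeros_like(a);m[190:220,320:350]=255;a&=m
n,l,s,c=cv2.connectedComponentsWithStats(a);i=1+np.argmax(s[1:,4]);print(s[i],c[i])
for X in([AX[0]-.052*np.cos(np.radians(13.8)),AX[1]-.052*np.sin(np.radians(13.8)),.042],):print("expected jar px",proj(im,X))
```

```text
n 4 axis [ 0.55551419 -0.38327294] mean [ 0.55570785 -0.38341553] r [0.05188539 0.05185874 0.05185855 0.05188555] angs [np.float64(-165.2), np.float64(104.1), np.float64(-75.3), np.float64(14.0)]
arrow -166.0563697969696 stem -165.99024668522634 cap [330 216   9   9  67] [333.92537313 219.95522388] [ 0.50458454 -0.39547235] 0.052370357674235854 -166.52949176560472
n 4 axis [ 0.55557951 -0.38353457] mean [ 0.55565449 -0.38354375] r [0.05188659 0.05212143 0.05212168 0.05188595] angs [np.float64(-165.6), np.float64(104.3), np.float64(-75.4), np.float64(14.3)]
arrow -166.10285618989167 stem -166.05288169870818 cap [330 216   9   9  67] [333.82089552 220.        ] [ 0.50449077 -0.39525082] 0.052414984980509595 -167.08362248090882
n 4 axis [ 0.55554366 -0.38338657] mean [ 0.55573776 -0.38346786] r [0.05188503 0.05196916 0.05196958 0.05188448] angs [np.float64(-165.4), np.float64(104.3), np.float64(-75.0), np.float64(14.1)]
arrow -166.02529579607062 stem -165.98540430163078 cap [330 216   9   9  66] [333.86363636 219.93939394] [ 0.50461859 -0.39534242] 0.05230970056216122 -166.78775641913052
[330 204   7   7  47] [333.         206.87234043]
expected jar px [333.23412852 205.53455072]
```

Run:
```python
from h import *
a=cv2.imread("pics/scene0.png");b=get_image("scene")["color"]
for n,(x,y,w,h) in dict(bottle=(245,255,60,38),cutters=(408,190,20,28),stick=(245,190,16,16)).items():
    print(n,cv2.absdiff(a,b)[y:y+h,x:x+w].mean())
sign_off()
```

```text
bottle 6.625
cutters 6.353571428571429
stick 5.850260416666667
the job is handed in; nothing more can be done
```

I turned the carousel clockwise, as seen from above, by about 152° in several pushes on the black handles. I then moved the closed gripper up and clear and handed the job in at about 20 s.

**Final position:** the last checks put the jar within about 1° (under 1 mm) of the arrow line, at a radius of 52 mm. The two estimates disagree slightly:

| Measured | Angle |
|---|---|
| Arrow | -166.05° |
| Jar's cup, from the cups and handles | about -165.7° (0.4° short) |
| Jar's cap | about -166.8° (0.75° past) |

**One push went wrong:** during the second push the fingertip rode up onto a handle, pressing down with about 7 N. When I backed off, the carousel dragged back about 8°. In the images the fingertips stood about 14 mm higher than the reported TCP. I lifted off, re-entered about 12 mm lower, and finished the push with no vertical force.

**Surroundings:** the parts still stood in their cups in the last pictures. A before-and-after image comparison of the bottle, side cutters and memory stick areas showed only low, similar differences. The tweezers lie partly in the bottle area and were not checked separately. I saw no sign of contact with the tray, hub or parts.

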